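# Zero the readout and hold the contact probe on the sloping slide warmer

## Robot

A 6-joint arm with a two-finger parallel gripper is mounted at the origin on the work surface. World frame = base frame: x ahead of the robot, y to its left, z up, the work surface at z = 0. Lengths are in m, angles in rad, forces in N, time in s.
With the tool pointing down it reaches from about 0.4 to 0.825 m from the base axis. Payload 7 kg.
Tool frame: the origin (TCP) lies on the centre line of the jaws, within the pads' length; the fingertips stand 14 mm ahead of it and the grasp point (between the pads) lies 5 mm behind it; z points along the fingers, y is the line along which they close (so a half turn about z gives the same grasp; the last joint's range is limited). The gripper opens to 88 mm and grips with 3 to 60 N. Pads are 19 mm wide; open, the fingers measure 130 mm over their backs; the gripper's body (78 mm by 193 mm) begins 47 mm behind the grasp point.
Start: joints at [-0.894, 0.359, 0.012, 0, -1.224, -0.288], TCP at [0.256, -0.625, 0.241] pointing down, gripper open.
Joint ranges: [-3.07, 3.07], [-1.43, 2.12], [-1.02, 1.25], [-3.03, 1.67], [-3.05, -0], [-3.03, 3.03]. Speed limits (rad/s): [2.39, 2.39, 3.01, 3.14, 3.14, 3.14].

## Interface

Orientations are given as [roll, pitch, yaw] about the fixed x, y, z axes, in that order (R = Rz(yaw) Ry(pitch) Rx(roll)).
In Python, from station import arm gives the robot as it stands.
- The arm moves only by the tool move_arm, never from a script. Its argument "rows" is a list of rows, each an object with "translation": the shift along the tool's x, y, z in cm, a list of three; "rot": the turn, a rotation vector about the tool's x, y, z in degrees, a list of three; "hand": the closure, from 0 (fully open) to 1 (shut). A call has 1 to 8 rows; each row is the pose to reach, as a shift and turn from the pose commanded when the call began, along the tool's axes at that moment; what a row does not reach only later rows make up. A row lasts 1/12 s, in which the tool goes at most 41.7 mm and 7.16 degrees, less where a joint would pass 70% of its speed; a pose out of reach is approached as far as the arm can. A call with a gripper value outside its range is refused whole. The fingers move at their own pace and stop on an object; "squeeze" is the grip in N (left out, the last holds). Time passes only in rows, so rows that repeat a pose let the fingers close. It gives the time, the measured TCP pose, the force, the opening and the grip force at its end, in the units of the state.
- arm.get_state(): the state, without advancing time (a new reading comes with each control period).
- arm.grab_frame(name): name is "side" or "top" or "wrist"; returns (picture, depth): 480x640x3 uint8, red, green, blue; 480x640 float32, m along the optical axis (not along the pixel's ray), 0 where there is no reading.
- arm.camera_params(name): a dict with "vfov" (degrees; the focal length in pixels is half the picture's height over the tangent of half this angle, whatever the lens; pixels are square), "cx", "cy" (the principal point, pixels), "position" and "orientation" of the camera in the world; the wrist camera has in their place "tool_from_camera" (4x4, takes a point from camera to tool coordinates, whose origin is the TCP and whose axes are the flange's). Camera axes: x right, y down, z forward; pixel columns grow to the right and rows downward; lengths in m; the calibration is good to about 2 mm. A picture is of the moment at which its call begins: read the wrist's pose just before it. camera_params takes no time and is no camera call.
- arm.job_done(): hands the job in; it is judged then, once.
Trained networks look in the newest picture that a camera, given by its name, has taken for a name from the list of things; names that differ only in an ending like _2 or _b are one class to them, and where a whole thing is asked for, a point or a joint stands for the part that bears it (a point fixed in the world has none). Each returns a list of dicts, best first, with "p" (0 to 1); they miss things now and then, are a little off and sometimes report something else, mostly with a low value. They report only what shows in the picture. A call takes as long as a camera call. They do not tell look-alikes from the thing itself.
- arm.search_frame(label, camera): "point" ([x, y, z] in m, in the coordinates of the camera as it stood for that picture, good to about 4 mm: the middle of the surface that is visible of it).
- arm.pinpoint(label, camera): "point" ([x, y, z] in m, in the coordinates of the camera as it stood for that picture, good to about 4 mm: a listed point, or the origin of a listed thing).
The state is a dict: "t": time; "q": joint angles; "qd": joint speeds; "joint_efforts": joint torques, N m; "eef_pos": TCP position; "ee_rot": TCP orientation; "force": force on the tool from outside, world axes, zero at the start; "moment": the same for the moment, N m; "width": finger opening in m; "gripper_force": force on a finger pad.
Only numpy, scipy, OpenCV 4.12 (cv2) and the standard library are available. Lean on these libraries where they do the work, as an engineer would, in place of code of your own. Each camera call takes 0.05 s, during which the arm holds its last target. There are 200 camera calls.

## Task

Turn the knob on the readout box until its pointer stands at the long zero mark, and leave it there. Then lift the contact probe out of its stand and hold it with its tip at the centre of the ringed spot (not the cross) on the sloping plate of the slide warmer, square to the plate, pressing lightly so that the sprung tip is about half pushed in. Finish still holding it like that, and do not disturb the other things on the bench.

Things in the scene. Friction and masses are not known exactly. Their poses are not given: they have to be found in the camera images.
- zero_knob (a joint): angle of the readout's zero knob (rad). 0: pointer at the long zero mark, along the readout box's +x. Grows anticlockwise seen from above; starts 0.5 to 1.3 rad anticlockwise of zero, can go past zero (range -0.8 to 1.9, no stop or click at zero), stays where it is left (friction about 0.04 N m).
- zero_knob_grip (a point): point on the knob's vertical axis at the height to grip, 78 mm above the bench. Black knob: skirt 48 mm across, 8 mm high (47 to 55 mm above the bench), and on it a bar grip 44 mm long, 14 mm wide, up to 85 mm above the bench: grip it across the 14 mm. The point turns with the knob: x along the bar towards the pointer (white line), z up.
- readout: white readout box, 125 x 120 x 45 mm, fixed; origin at the centre of its underside, z up, x from its front edge (dark display strip) to its back. On top a round paper dial, radius 46 mm, centred on the knob's axis (12 mm from the box's centre towards +x), with short marks every 15 degrees and one longer, thicker mark at +x: zero.
- stand: grey probe stand, fixed: base 90 x 90 x 6 mm, side walls at y = +-36 mm carrying an 80 x 80 mm shelf, its top 70 mm above the bench, with one 21.5 mm hole at the centre in which the probe hangs upright. Origin at the centre of its underside, z up.
- probe: loose round contact probe, about 130 to 200 g, hung upright in the stand by its collar; lift it straight up over 65 mm to free it. z: its axis, tip to handle; origin: lower end of its sleeve. Steel sleeve dia 18 mm, z 0 to 45 mm; collar dia 34, z 45 to 51 (rests on the shelf); white handle dia 26, z 51 to 125 (top). The sprung tip sticks out to z = -16 mm when free.
- tip (a joint): how far the probe's sprung tip is pushed into the sleeve (m): 0 free, 0.012 fully in. Spring: about 0.5 N to start moving, then 0.5 N per mm (3.5 N at 6 mm, 6.5 N at 12 mm).
- tip_end (a point): end of the probe's sprung tip, a 10 mm copper ball end; moves with the tip; axes as the probe's.
- plate: aluminium plate of the slide warmer, 150 x 180 x 24 mm, fixed, sloping 0.31 rad (18 deg), low edge at its -x side. Origin: centre of its upper face, 70 mm above the bench; z square to the face, outwards; x up the slope, y level. A ledge 6 mm high and three 1 mm glass slides lie along the low edge. Marks: a dark ring at (0, 50) mm, a dark cross at (45, -35).
- spot (a point): centre of the ringed spot, on the plate's upper face; ring 29 mm outside, 24 mm inside diameter. Axes as the plate's: z is square to the face, outwards.
- amber_vial: bystander: loose amber vial, 28 mm diameter, 55 mm high; origin centre of underside
- steel_pot: bystander: loose steel pot, 40 mm diameter, 35 mm high; origin centre of underside
- white_jar: bystander: loose white jar, 48 mm diameter, 70 mm high; origin centre of underside
- brown_bottle: bystander: loose brown bottle, 48 mm diameter, 110 mm high; origin centre of underside
- swab_tray: bystander: loose open tray, 80 x 100 x 35 mm; origin centre of underside
- stopper_box: bystander: loose cardboard box, 60 x 90 x 40 mm; origin centre of underside
Mind the look-alikes: they are no part of the job. What is shaped like the readout but green is not meant. What is shaped like the stand but blue is not meant.

How it is judged:
On the way, in this order (a step that is already met when the one before it is completed fails the run):
1. the knob's pointer stands at zero (within 0.12 rad), knob at rest, before the probe leaves its stand (value of joint zero_knob between -0.12 and 0.12 rad and velocity of joint zero_knob between -0.1 and 0.1 rad/s and distance of probe from where it was at the start of the episode below 0.03 m), for 0.3 s.
2. the gripper has lifted the probe clear of its stand (z of probe in the frame of stand above 0.08 m and contact force between the fingers and probe above 1 N and contact force between probe and stand below 0.2 N), for 0.1 s.
At the end, for the whole second after the job is handed in: Knob within 0.12 rad of zero; probe held in the gripper and still, its tip within 9 mm of the ring's centre, its axis within 0.14 rad (8 degrees) of square to the plate, tip pushed in 2.5 to 10.5 mm and pressing on the plate with 1 to 7 N; all this kept through the last second (value of joint zero_knob between -0.12 and 0.12 rad and distance between tip_end and spot below 0.009 m and angle between the z axis of probe and the z axis of plate, either way round below 0.14 rad and value of joint tip between 0.0025 and 0.0105 m and contact force between probe and plate between 1 and 7 N and contact force between the fingers and probe above 1 N and contact force between probe and stand below 0.2 N and linear speed of probe below 0.02 m/s); the arm keeps its last pose, push and grip.
It fails at once if the probe presses hard on the plate (over 20 N) (contact force between probe and plate above 20 N).
It fails at once if a bystander is shifted by more than 30 mm or tipped over (distance of any of amber_vial, steel_pot, white_jar, brown_bottle, swab_tray, stopper_box from where it was at the start of the episode above 0.03 m or angle between any of amber_vial, steel_pot, white_jar, brown_bottle, swab_tray, stopper_box's own z axis and vertical above 0.6 rad).
It also fails if it takes over 50 s, if anything falls off the work surface, if the arm or the gripper's body presses on something with over 40 N, if the wrist force passes 120 N, or if a joint passes its speed limit or range.

## Working session

There is one attempt and no reset: what is moved stays moved. The work goes in short steps, Python scripts to look and compute and a tool call to move; the robot and the scene stay as the last step left them, time stands still between calls to the robot, and variables do not carry over. Pictures are saved under pics/ and viewed, at most 10 in all, crops included, and the job is handed in when it is done.

Besides the shell and the picture viewer there is one more tool, called after "Request:" as a command line: name --argument value ..., lists and objects as JSON in quotes. move_arm: Moves the arm, as the interface text tells. Its arguments: {"type":"object","properties":{"rows":{"type":"array","items":{"type":"object","properties":{"translation":{"type":"array","items":{"type":"number"}},"rot":{"type":"array","items":{"type":"number"}},"hand":{"type":"number"}}}},"squeeze":{"type":"number"}},"required":["rows"]}

```bash
mkdir -p pics
cat > h.py <<'E'
import numpy as np, cv2
from scipy.spatial.transform import Rotation as R
from station import arm
def cam(n, st=None):
    p=arm.camera_params(n); f=240/np.tan(np.radians(p["vfov"])/2)
    if "position" in p:
        o=np.array(p["orientation"]); 
        Rm=o if o.shape==(3,3) else R.from_euler('xyz',o).as_matrix()
        T=np.eye(4);T[:3,:3]=Rm;T[:3,3]=p["position"]
    else:
        st=st or arm.get_state()
        B=np.eye(4);B[:3,:3]=R.from_euler('xyz',st["ee_rot"]).as_matrix();B[:3,3]=st["eef_pos"]
        T=B@np.array(p["tool_from_camera"])
    return f,p["cx"],p["cy"],T
def px2w(u,v,d,c):
    f,cx,cy,T=c
    u,v,d=map(np.asarray,(u,v,d))
    P=np.stack([(u-cx)/f*d,(v-cy)/f*d,d,np.ones_like(d,dtype=float)],-1)
    return (P@T.T)[...,:3]
def c2w(p,c): return c[3][:3,:3]@np.array(p)+c[3][:3,3]
def w2px(P,c):
    f,cx,cy,T=c; q=T[:3,:3].T@(np.array(P)-T[:3,3]); return q[0]/q[2]*f+cx,q[1]/q[2]*f+cy
def save(n,im): cv2.imwrite("pics/"+n,im[...,::-1])
E
python3 - <<'E'
from h import *
np.set_printoptions(precision=4,suppress=True)
print(arm.get_state()["ee_rot"]); print(arm.camera_params("top")); print(arm.camera_params("wrist"))
for n in ["top","side"]:
    im,d=arm.grab_frame(n); c=cam(n); save(n+"1.png",im); np.save(n+"1.npy",d)
    for l in ["zero_knob_grip","readout","stand","probe","plate","spot"]:
        for r in arm.pinpoint(l,n)[:3]: w=c2w(r["point"],c); print(n,l,round(r["p"],2),w,np.round(w2px(w,c)))
E
```

```text
[ 3.14   -0.0001 -2.7529]
{'vfov': 50.0607973617492, 'cx': 323.3457042773157, 'cy': 254.74034973392236, 'position': array([ 0.2796, -0.036 ,  1.3153]), 'orientation': array([-2.9445, -0.0031, -1.5476])}
{'vfov': 70.48444822639138, 'cx': 317.6358492848002, 'cy': 246.51295583647456, 'tool_from_camera': array([[-0.0009, -0.9522, -0.3056,  0.083 ],
       [ 1.    , -0.0012,  0.0007, -0.0005],
       [-0.0011, -0.3056,  0.9522, -0.1438],
       [ 0.    ,  0.    ,  0.    ,  1.    ]])}
top zero_knob_grip 0.77 [ 0.5438 -0.2859  0.0792] [426. 250.]
top zero_knob_grip 0.2 [ 0.5289 -0.2836  0.0002] [419. 262.]
top readout 0.96 [ 0.5315 -0.2857  0.0001] [420. 261.]
top readout 0.8 [ 0.2918 -0.5416  0.0015] [523. 357.]
top readout 0.62 [ 0.3244 -0.3105  0.0016] [431. 342.]
top stand 0.87 [0.4969 0.4468 0.0019] [137. 267.]
top stand 0.59 [ 0.5242  0.2786 -0.0023] [203. 259.]
top probe 0.73 [0.5267 0.2801 0.0218] [201. 256.]
top plate 0.8 [ 0.5344 -0.0235  0.0665] [319. 252.]
top plate 0.49 [ 0.7355  0.2995 -0.0039] [201. 182.]
top spot 0.76 [0.5476 0.0209 0.0692] [301. 247.]
side zero_knob_grip 0.59 [ 0.5446 -0.2884  0.0772] [391. 193.]
side readout 0.97 [ 0.3206 -0.3113  0.0013] [461. 252.]
side readout 0.84 [ 0.5412 -0.2852 -0.0004] [388. 216.]
side readout 0.48 [ 0.3687 -0.1352 -0.0032] [402. 278.]
side stand 0.97 [0.4937 0.446  0.0007] [159. 400.]
side stand 0.63 [0.5235 0.2748 0.0009] [225. 337.]
side probe 0.76 [0.5247 0.272  0.0214] [224. 331.]
side probe 0.69 [ 0.5464 -0.287   0.0791] [390. 192.]
side plate 0.65 [ 0.5382 -0.0291  0.0683] [323. 243.]
side spot 0.89 [0.5554 0.0193 0.0674] [303. 249.]
```

View pics/top1.png

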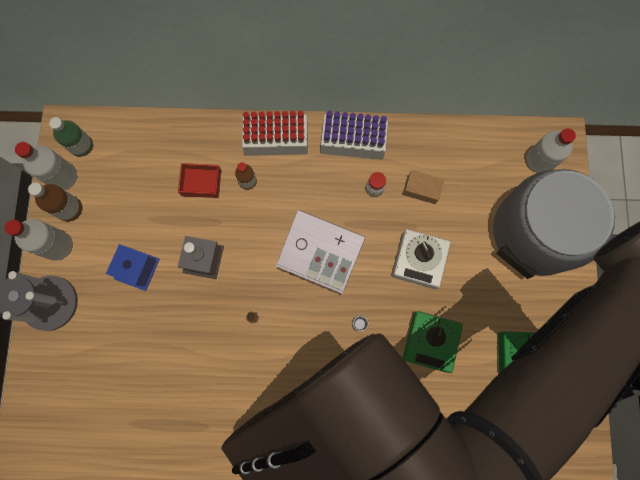

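View pics/side1.png

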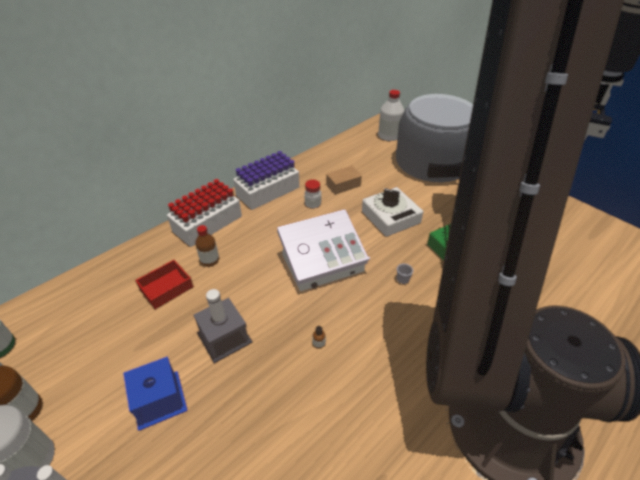

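White readout at top px (422,258); its look-alikes are green at (434,342) and (518,355). Grey stand with the probe is at (201,256), with a blue look-alike at (133,267). Ring is at (301,244) and the cross, not wanted, at (340,240). I choose the white readout, the grey stand and the ring, and check them in one crop.

```bash
cat >> h.py <<'E'
def rel(pos,Rm,st=None):
    "row (cm, deg) from the present measured pose to the target pose"
    st=st or arm.get_state(); B=R.from_euler('xyz',st["ee_rot"])
    return np.round(B.inv().apply(np.array(pos)-st["eef_pos"])*100,2), np.round((B.inv()*Rm).as_rotvec(degrees=True),2)
def down(yaw): return R.from_euler('xyz',[np.pi,0,yaw])
E
python3 - <<'E'
from h import *
im=cv2.imread("pics/top1.png")
a=cv2.resize(im[220:300,385:465],(400,400),interpolation=cv2.INTER_CUBIC)
b=cv2.resize(im[215:295,165:245],(400,400),interpolation=cv2.INTER_CUBIC)
cv2.imwrite("pics/crop1.png",np.hstack([a,b]))
print(rel([0.545,-0.287,0.25],down(-2.44)))
E
```

```text
(array([-39.55,  20.28,  -0.94]), array([ -0.  ,  -0.  , -17.92]))
```

View pics/crop1.png

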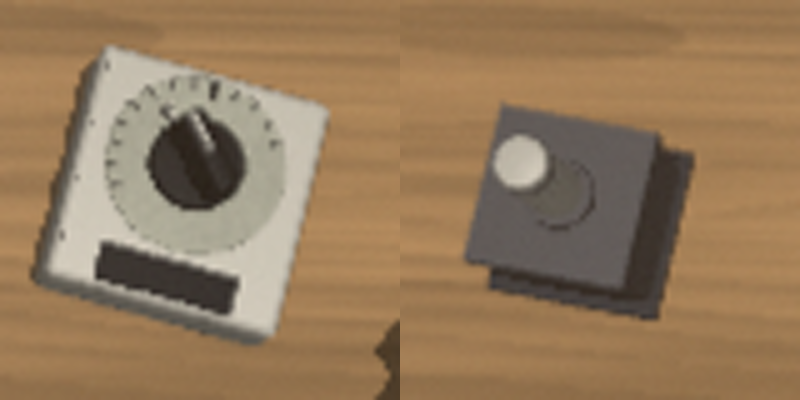

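The left crop shows the white readout with its display strip at (165,278), zero mark at (213,88) and pointer near (190,115). The right crop shows the grey stand with the white probe handle at (520,162).

Request:
move_arm --rows '[{"translation":[-39.5,20.3,-1],"rot":[0,0,0],"hand":0},{"translation":[-39.5,20.3,-1],"rot":[0,0,0],"hand":0},{"translation":[-39.5,20.3,-1],"rot":[0,0,0],"hand":0},{"translation":[-39.5,20.3,-1],"rot":[0,0,0],"hand":0},{"translation":[-39.5,20.3,-1],"rot":[0,0,0],"hand":0},{"translation":[-39.5,20.3,-1],"rot":[0,0,0],"hand":0},{"translation":[-39.5,20.3,-1],"rot":[0,0,0],"hand":0},{"translation":[-39.5,20.3,-1],"rot":[0,0,0],"hand":0}]'

```text
t: 1.37
eef_pos: [0.4734, -0.3695, 0.2485]
ee_rot: [-3.141, 0.0, -2.753]
force: [1.5, -0.5, -0.3]
width: 0.088
gripper_force: 0.0
```

Request:
move_arm --rows '[{"translation":[-12,6,0],"rot":[0,0,0],"hand":0},{"translation":[-12,6,0],"rot":[0,0,0],"hand":0},{"translation":[-12,6,0],"rot":[0,0,0],"hand":0},{"translation":[-12,6,0],"rot":[0,0,0],"hand":0},{"translation":[-12,6,0],"rot":[0,0,0],"hand":0}]'

```text
t: 1.78
eef_pos: [0.5627, -0.2677, 0.2478]
ee_rot: [3.141, 0.0, -2.749]
force: [-1.4, -0.1, 0.1]
width: 0.0881
gripper_force: 0.0
```

```bash
cat >> h.py <<'E'
def ortho(im,c,ctr,z,half=0.06,n=400):
    "world-aligned orthophoto of plane z; world x right, y up"
    g=np.linspace(-half,half,n); X,Y=np.meshgrid(ctr[0]+g,ctr[1]-g)
    f,cx,cy,T=c; P=(np.stack([X,Y,np.full_like(X,z)],-1)-T[:3,3])@T[:3,:3]
    return cv2.remap(im,(P[...,0]/P[...,2]*f+cx).astype(np.float32),(P[...,1]/P[...,2]*f+cy).astype(np.float32),cv2.INTER_LINEAR)
E
python3 - <<'E'
from h import *
np.set_printoptions(precision=4,suppress=True)
st=arm.get_state(); c=cam("wrist",st); im,d=arm.grab_frame("wrist")
for l in ["zero_knob_grip","readout"]:
    for r in arm.pinpoint(l,"wrist")[:2]: print(l,r["p"],c2w(r["point"],c))
V,U=np.mgrid[0:480,0:640]; P=px2w(U,V,d,c)
k=(P[...,2]>.080)&(P[...,2]<.092)&(np.hypot(P[...,0]-.545,P[...,1]+.287)<.04)&(d>0)
xy=P[k][:,:2].astype(np.float32); (m,s,a)=cv2.minAreaRect(xy); print("bar",len(xy),m,s,a,P[k][:,2].mean())
b=(P[...,2]>.040)&(P[...,2]<.05)&(np.hypot(P[...,0]-.535,P[...,1]+.287)<.1)&(d>0)
bx=P[b][:,:2].astype(np.float32); print("box",len(bx),cv2.minAreaRect(bx),P[b][:,2].mean())
ctr=np.array(m)
save("knob1.png",np.hstack([ortho(im,c,ctr,.045),ortho(im,c,ctr,.085)]))
E
```

```text
zero_knob_grip 0.62 [ 0.5423 -0.2881  0.0748]
readout 0.78 [ 0.5279 -0.2861  0.0009]
readout 0.57 [ 0.3672 -0.1306  0.0008]
bar 712 (0.5451332330703735, -0.2898319661617279) (0.044226281344890594, 0.014053503051400185) 26.050825119018555 0.0843188528582241
box 12298 ((0.5334801077842712, -0.28672417998313904), (0.11986472457647324, 0.1247459128499031), 75.2134017944336) 0.044886353164691147
```

View pics/knob1.png

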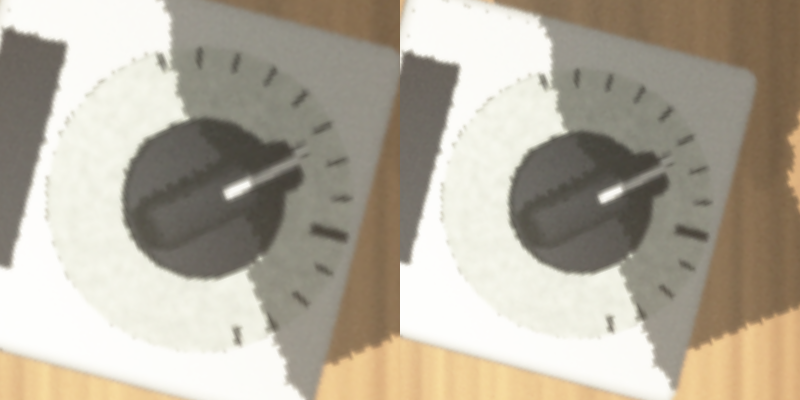

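The wrist view shows the bar pointing to 26.05° and the box x axis (long zero mark) at about -14.8°, so the knob is at about 40.9°. The bar rectangle and the box both put the axis at (0.5451, -0.2898).

Run:
```python
from h import *
print(arm.get_state()["q"],rel([0.5451,-0.2898,0.073],down(np.radians(26.05-180))))
```

```text
[-1.36418849e-01  2.68267456e-01 -9.98468782e-02  4.74510925e-05
 -1.20299188e+00 -1.04548131e+00] (array([ 2.13, -1.21, 17.5 ]), array([ 0.01, -0.02, -3.77]))
```

Request:
move_arm --rows '[{"translation":[2.1,-1.2,4],"rot":[0,0,-3.8],"hand":0},{"translation":[2.1,-1.2,8],"rot":[0,0,-3.8],"hand":0},{"translation":[2.1,-1.2,12],"rot":[0,0,-3.8],"hand":0},{"translation":[2.1,-1.2,15],"rot":[0,0,-3.8],"hand":0},{"translation":[2.1,-1.2,16.5],"rot":[0,0,-3.8],"hand":0.4},{"translation":[2.1,-1.2,17.5],"rot":[0,0,-3.8],"hand":0.5},{"translation":[2.1,-1.2,17.5],"rot":[0,0,-3.8],"hand":0.6}]' --squeeze 20

```text
t: 2.52
eef_pos: [0.5439, -0.2901, 0.0711]
ee_rot: [3.139, -0.003, -2.688]
force: [0.1, -0.6, -0.3]
width: 0.0729
gripper_force: 0.0
```

Request:
move_arm --rows '[{"translation":[0,0,0],"rot":[0,0,0],"hand":0.95},{"translation":[0,0,0],"rot":[0,0,0],"hand":0.95},{"translation":[0,0,0],"rot":[0,0,0],"hand":1},{"translation":[0,0,0],"rot":[0,0,0],"hand":1},{"translation":[0,0,0],"rot":[0,0,0],"hand":1},{"translation":[0,0,0],"rot":[0,0,0],"hand":1}]'

```text
t: 3.02
eef_pos: [0.5461, -0.2894, 0.0738]
ee_rot: [-3.141, 0.001, -2.686]
force: [-0.1, -0.2, -0.1]
width: 0.0335
gripper_force: 0.0
```

Request:
move_arm --rows '[{"translation":[0,0,0],"rot":[0,0,0],"hand":1},{"translation":[0,0,0],"rot":[0,0,0],"hand":1},{"translation":[0,0,0],"rot":[0,0,0],"hand":1},{"translation":[0,0,0],"rot":[0,0,0],"hand":1},{"translation":[0,0,0],"rot":[0,0,0],"hand":1}]' --squeeze 20

```text
t: 3.43
eef_pos: [0.5458, -0.2892, 0.0731]
ee_rot: [3.141, -0.0, -2.686]
force: [-0.1, 1.1, 1.8]
width: 0.0134
gripper_force: 20.0
```

Request:
move_arm --rows '[{"translation":[0,0,0],"rot":[0,0,6],"hand":1},{"translation":[0,0,0],"rot":[0,0,12],"hand":1},{"translation":[0,0,0],"rot":[0,0,18],"hand":1},{"translation":[0,0,0],"rot":[0,0,24],"hand":1},{"translation":[0,0,0],"rot":[0,0,30],"hand":1},{"translation":[0,0,0],"rot":[0,0,36],"hand":1},{"translation":[0,0,0],"rot":[0,0,40.9],"hand":1},{"translation":[0,0,0],"rot":[0,0,40.9],"hand":1}]'

```text
t: 4.1
eef_pos: [0.5459, -0.2898, 0.0731]
ee_rot: [-3.141, 0.0, 2.879]
force: [0.2, -2.6, 0.6]
width: 0.0137
gripper_force: 20.0
```

Request:
move_arm --rows '[{"translation":[0,0,0],"rot":[0,0,0],"hand":1},{"translation":[0,0,0],"rot":[0,0,0],"hand":1},{"translation":[0,0,0],"rot":[0,0,0],"hand":1}]'

```text
t: 4.35
eef_pos: [0.5459, -0.2898, 0.0731]
ee_rot: [-3.141, 0.0, 2.885]
force: [0.6, -4.7, -0.7]
width: 0.0139
gripper_force: 20.0
```

Request:
move_arm --rows '[{"translation":[0,0,0],"rot":[0,0,0],"hand":0.8},{"translation":[0,0,0],"rot":[0,0,0],"hand":0.6},{"translation":[0,0,0],"rot":[0,0,0],"hand":0.4},{"translation":[0,0,0],"rot":[0,0,0],"hand":0.3},{"translation":[0,0,-3],"rot":[0,0,0],"hand":0},{"translation":[0,0,-7],"rot":[0,0,0],"hand":0},{"translation":[0,0,-11],"rot":[0,0,0],"hand":0},{"translation":[0,0,-15],"rot":[0,0,0],"hand":0}]'

```text
t: 5.02
eef_pos: [0.5453, -0.289, 0.2246]
ee_rot: [3.141, -0.001, 2.883]
force: [1.6, -0.1, 0.3]
width: 0.0587
gripper_force: 0.0
```

Run:
```python
from h import *
np.set_printoptions(precision=4,suppress=True)
st=arm.get_state(); c=cam("wrist",st); im,d=arm.grab_frame("wrist")
print(st["t"],st["eef_pos"],st["width"],st["q"])
V,U=np.mgrid[0:480,0:640]; P=px2w(U,V,d,c)
k=(P[...,2]>.080)&(P[...,2]<.092)&(np.hypot(P[...,0]-.545,P[...,1]+.287)<.04)&(d>0)
xy=P[k][:,:2].astype(np.float32); print("bar",cv2.minAreaRect(xy))
b=(P[...,2]>.040)&(P[...,2]<.05)&(np.hypot(P[...,0]-.535,P[...,1]+.287)<.1)&(d>0)
print("box",cv2.minAreaRect(P[b][:,:2].astype(np.float32)))
save("knob2.png",ortho(im,c,[.545,-.29],.045))
# static views: stand hole/probe from top+side depth
for n in ["top","side"]:
    c=cam(n); d=np.load(n+"1.npy"); P=px2w(U,V,d,c)
    s=(abs(P[...,2]-.070)<.004)&(np.hypot(P[...,0]-.525,P[...,1]-.277)<.07)&(d>0)
    print(n,"shelf",s.sum(),cv2.minAreaRect(P[s][:,:2].astype(np.float32)),P[s][:,2].mean())
    h=(P[...,2]>.085)&(np.hypot(P[...,0]-.525,P[...,1]-.277)<.05)&(d>0)
    print("handle",h.sum(),P[h].min(0),P[h].max(0))
    t=(P[...,2]>.135)&(np.hypot(P[...,0]-.525,P[...,1]-.277)<.05)&(d>0); print("hmean",P[t].mean(0) if t.any() else None)
    q=(np.hypot(P[...,0]-.54,P[...,1]+.025)<.12)&(P[...,2]>.048)&(P[...,2]<.11)&(d>0)
    X=P[q]; 
    for _ in range(5):
        m=X.mean(0); nn=np.linalg.svd(X-m,full_matrices=False)[2][2]; nn*=np.sign(nn[2]); e=(X-m)@nn; X=X[abs(e)<max(.003,np.std(e)*1.5)]
    print("plate n",nn,np.degrees(np.arccos(nn[2])),"m",m,len(X))
```

```text
5.0167 [ 0.5453 -0.289   0.2246] 0.05867781316898874 [-0.1715  0.2755 -0.1444 -0.0002 -1.1518 -1.6575]
bar ((0.5446295142173767, -0.29010534286499023), (0.013420069590210915, 0.043671514838933945), 75.46198272705078)
box ((0.533214807510376, -0.2867942452430725), (0.11954627931118011, 0.12485883384943008), 75.23877716064453)
top shelf 731 ((0.5240543484687805, 0.27850911021232605), (0.08218584209680557, 0.08084645122289658), 81.15574645996094) 0.0698498033840875
handle 182 [0.5101 0.2647 0.0851] [0.5364 0.2897 0.1573]
hmean [0.5225 0.2764 0.148 ]
plate n [-0.2723  0.1084  0.9561] 17.045205466245203 m [ 0.5389 -0.0269  0.0705] 3251
side shelf 1052 ((0.5237818956375122, 0.27598464488983154), (0.08011852949857712, 0.08291038125753403), 80.36019897460938) 0.07003183119590677
handle 391 [0.5093 0.2644 0.0851] [0.5381 0.2893 0.1531]
hmean [0.5202 0.2775 0.1471]
plate n [-0.2766  0.1113  0.9545] 17.34452006543355 m [ 0.539  -0.0247  0.0705] 3554
```

Run:
```python
from h import *
print(rel([0.54,-0.01,0.30],down(-2.6)))
```

```text
(array([ 7.91, 26.93, -6.72]), array([ -0.38,   0.57, -45.74]))
```

Request:
move_arm --rows '[{"translation":[1,2,-4],"rot":[0,0,-6],"hand":0},{"translation":[2,5.8,-6.7],"rot":[0,0,-13],"hand":0},{"translation":[7.9,26.9,-6.7],"rot":[0,0,-45.7],"hand":0},{"translation":[7.9,26.9,-6.7],"rot":[0,0,-45.7],"hand":0},{"translation":[7.9,26.9,-6.7],"rot":[0,0,-45.7],"hand":0},{"translation":[7.9,26.9,-6.7],"rot":[0,0,-45.7],"hand":0},{"translation":[7.9,26.9,-6.7],"rot":[0,0,-45.7],"hand":0},{"translation":[7.9,26.9,-6.7],"rot":[0,0,-45.7],"hand":0}]'

```text
t: 5.73
eef_pos: [0.5378, -0.0052, 0.2904]
ee_rot: [3.141, 0.001, -2.595]
force: [-0.5, -0.7, -0.4]
width: 0.0874
gripper_force: 0.0
```

Request:
move_arm --rows '[{"translation":[0,0,0],"rot":[0,0,0],"hand":0},{"translation":[0,0,0],"rot":[0,0,0],"hand":0},{"translation":[0,0,0],"rot":[0,0,0],"hand":0}]'

```text
t: 5.98
eef_pos: [0.5381, -0.0091, 0.29]
ee_rot: [3.141, -0.0, -2.602]
force: [0.6, -0.2, -0.1]
width: 0.0871
gripper_force: 0.0
```

```bash
cat > plate.py <<'E'
from h import *
np.set_printoptions(precision=4,suppress=True)
st=arm.get_state(); c=cam("wrist",st); im,d=arm.grab_frame("wrist")
print(st["eef_pos"],st["ee_rot"])
V,U=np.mgrid[0:480,0:640]; P=px2w(U,V,d,c)
q=(np.hypot(P[...,0]-.54,P[...,1]+.025)<.12)&(P[...,2]>.045)&(P[...,2]<.11)&(d>0)
X=P[q]
for _ in range(8):
    m=X.mean(0); n=np.linalg.svd(X-m,full_matrices=False)[2][2]; n*=np.sign(n[2]); e=(P[q]-m)@n; X=P[q][abs(e)<.0025] if _>2 else P[q][abs(e)<.008]
print("n",n,np.degrees(np.arccos(n[2])),len(X))
pw=[c2w(r["point"],c) for r in arm.pinpoint("spot","wrist")[:1]]; print("net",pw)
# ring: dark ring near predicted pixel
u0,v0=w2px([0.553,0.020,0.069],c); print("px",u0,v0)
g=cv2.cvtColor(im,cv2.COLOR_RGB2GRAY); x0,y0=int(u0)-50,int(v0)-50
x0,y0=max(x0,0),max(y0,0)
w=g[y0:y0+100,x0:x0+100]; _,bw=cv2.threshold(w,0,255,cv2.THRESH_BINARY_INV+cv2.THRESH_OTSU)
for k in cv2.findContours(bw,cv2.RETR_LIST,cv2.CHAIN_APPROX_NONE)[0]:
    if len(k)>40:
        (ex,ey),ax,_=cv2.fitEllipse(k); ex+=x0;ey+=y0
        f,cx,cy,T=c; r=T[:3,:3]@np.array([(ex-cx)/f,(ey-cy)/f,1]); s=((m-T[:3,3])@n)/(r@n)
        print("ell",ex,ey,ax,"->",T[:3,3]+s*r, "diam",2*np.array(ax)/2*s/f)
save("plate.png",im)
E
python3 plate.py
```

```text
[ 0.5381 -0.0091  0.29  ] [ 3.1415 -0.0001 -2.6021]
n [-0.2774  0.1103  0.9544] 17.36662694977534 21904
net [array([0.5565, 0.0165, 0.0676])]
px 333.29679780002016 241.15616741183936
ell 334.84155654907227 243.6150131225586 (93.4259033203125, 119.61661529541016) -> [0.5545 0.023  0.0692] diam [0.1051 0.1345]
```

View pics/plate.png

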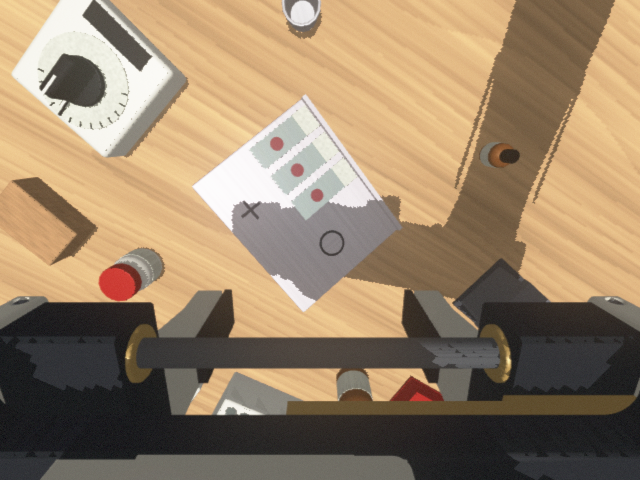

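The ring is at about (332,243), in shadow, and the cross is at (251,210). I refine the ring centre in a small window.

Run:
```python
from h import *
np.set_printoptions(precision=4,suppress=True)
c=cam("wrist",dict(eef_pos=[0.5381,-0.0091,0.29],ee_rot=[3.1415,-0.0001,-2.6021]))
g=cv2.imread("pics/plate.png",0); w=g[227:260,316:349]
_,bw=cv2.threshold(w,0,255,cv2.THRESH_BINARY_INV+cv2.THRESH_OTSU)
n=np.array([-.2834,.1127,.9523]); m=np.array([.539,-.026,.0705])
f,cx,cy,T=c
for k in cv2.findContours(bw,cv2.RETR_LIST,cv2.CHAIN_APPROX_NONE)[0]:
    if len(k)>25:
        (ex,ey),ax,_=cv2.fitEllipse(k); ex+=316;ey+=227
        r=T[:3,:3]@np.array([(ex-cx)/f,(ey-cy)/f,1]); s=((m-T[:3,3])@n)/(r@n)
        print(ex,ey,T[:3,3]+s*r,"diam",np.array(ax)*s/f)
print(rel([0.524,0.277,0.29],down(-1.6)))
```

```text
331.5630168914795 242.67985916137695 [0.5553 0.0191 0.07  ] diam [0.0236 0.0242]
331.4441661834717 242.63214683532715 [0.5553 0.0189 0.07  ] diam [0.0273 0.0283]
(array([-13.48,  25.36,  -0.01]), array([  0.01,  -0.01, -57.51]))
```

Request:
move_arm --rows '[{"translation":[-13.5,25.4,0],"rot":[0,0,-57.5],"hand":0},{"translation":[-13.5,25.4,0],"rot":[0,0,-57.5],"hand":0},{"translation":[-13.5,25.4,0],"rot":[0,0,-57.5],"hand":0},{"translation":[-13.5,25.4,0],"rot":[0,0,-57.5],"hand":0},{"translation":[-13.5,25.4,0],"rot":[0,0,-57.5],"hand":0},{"translation":[-13.5,25.4,0],"rot":[0,0,-57.5],"hand":0},{"translation":[-13.5,25.4,0],"rot":[0,0,-57.5],"hand":0},{"translation":[-13.5,25.4,0],"rot":[0,0,-57.5],"hand":0}]'

```text
t: 6.75
eef_pos: [0.524, 0.2826, 0.289]
ee_rot: [3.141, 0.0, -1.595]
force: [0.8, -0.4, 0.6]
width: 0.0878
gripper_force: 0.0
```

Request:
move_arm --rows '[{"translation":[0,0,0],"rot":[0,0,0],"hand":0},{"translation":[0,0,0],"rot":[0,0,0],"hand":0},{"translation":[0,0,0],"rot":[0,0,0],"hand":0}]'

```text
t: 7.0
eef_pos: [0.5241, 0.2768, 0.29]
ee_rot: [3.141, -0.0, -1.609]
force: [-0.4, -0.5, 0.3]
width: 0.0873
gripper_force: 0.0
```

Run:
```python
from h import *
np.set_printoptions(precision=4,suppress=True)
st=arm.get_state(); c=cam("wrist",st); im,d=arm.grab_frame("wrist")
print(st["eef_pos"],st["ee_rot"],st["q"])
V,U=np.mgrid[0:480,0:640]; P=px2w(U,V,d,c)
near=(np.hypot(P[...,0]-.524,P[...,1]-.277)<.06)&(d>0)
for z0,z1 in [(.145,.155),(.076,.145)]:
    k=near&(P[...,2]>z0)&(P[...,2]<z1); print(z0,k.sum(),cv2.minAreaRect(P[k][:,:2].astype(np.float32)) if k.sum()>5 else 0,P[k].mean(0))
k=near&(abs(P[...,2]-.07)<.004); print("shelf",k.sum(),cv2.minAreaRect(P[k][:,:2].astype(np.float32)))
for r in arm.pinpoint("probe","wrist")[:1]: print(c2w(r["point"],c))
save("probe.png",im)
```

```text
[0.5241 0.2768 0.29  ] [ 3.1414 -0.0003 -1.6086] [ 0.8154  0.1963 -0.0987  0.0001 -1.2762 -0.8533]
0.145 649 ((0.5240992903709412, 0.2755454480648041), (0.024747667834162712, 0.0246930792927742), 87.91967010498047) [0.5239 0.275  0.1494]
0.076 423 ((0.5238451361656189, 0.27107688784599304), (0.020714586600661278, 0.03229998052120209), 88.04069519042969) [0.5237 0.2662 0.1094]
shelf 4031 ((0.5239692330360413, 0.27621933817863464), (0.08050017803907394, 0.08009041845798492), 80.56928253173828)
[0.5238 0.2732 0.0226]
```

Request:
move_arm --rows '[{"translation":[0.1,0,4],"rot":[0,0,0],"hand":0},{"translation":[0.1,0,8],"rot":[0,0,0],"hand":0},{"translation":[0.1,0,12],"rot":[0,0,0],"hand":0},{"translation":[0.1,0,15],"rot":[0,0,0],"hand":0.2},{"translation":[0.1,0,16.5],"rot":[0,0,0],"hand":0.4},{"translation":[0.1,0,17.5],"rot":[0,0,0],"hand":0.5},{"translation":[0.1,0,17.5],"rot":[0,0,0],"hand":0.6},{"translation":[0.1,0,17.5],"rot":[0,0,0],"hand":0.7}]' --squeeze 30

```text
t: 7.77
eef_pos: [0.5243, 0.2769, 0.1158]
ee_rot: [-3.141, 0.0, -1.604]
force: [1.3, 1.2, 0.2]
width: 0.0599
gripper_force: 0.0
```

Request:
move_arm --rows '[{"translation":[0,0,0],"rot":[0,0,0],"hand":1},{"translation":[0,0,0],"rot":[0,0,0],"hand":1},{"translation":[0,0,0],"rot":[0,0,0],"hand":1},{"translation":[0,0,0],"rot":[0,0,0],"hand":1},{"translation":[0,0,0],"rot":[0,0,0],"hand":1},{"translation":[0,0,0],"rot":[0,0,0],"hand":1},{"translation":[0,0,0],"rot":[0,0,0],"hand":1}]'

```text
t: 8.35
eef_pos: [0.5239, 0.2774, 0.1156]
ee_rot: [-3.141, 0.0, -1.602]
force: [-1.0, -0.3, 4.6]
width: 0.0254
gripper_force: 30.0
```

Request:
move_arm --rows '[{"translation":[0,0,-1],"rot":[0,0,0],"hand":1},{"translation":[0,0,-2.5],"rot":[0,0,0],"hand":1},{"translation":[0,0,-4.5],"rot":[0,0,0],"hand":1},{"translation":[0,0,-7],"rot":[0,0,0],"hand":1},{"translation":[0,0,-10],"rot":[0,0,0],"hand":1},{"translation":[0,0,-13],"rot":[0,0,0],"hand":1},{"translation":[0,0,-14],"rot":[0,0,0],"hand":1},{"translation":[0,0,-14],"rot":[0,0,0],"hand":1}]' --squeeze 40

```text
t: 9.02
eef_pos: [0.5248, 0.278, 0.2588]
ee_rot: [-3.137, 0.004, -1.602]
force: [0.1, 0.7, -2.2]
width: 0.0252
gripper_force: 40.0
```

```bash
cat > held.py <<'E'
from h import *
np.set_printoptions(precision=4,suppress=True)
st=arm.get_state(); print(st["t"],st["eef_pos"],st["ee_rot"],st["q"],st["force"],st["width"])
e=st["eef_pos"]; B=R.from_euler('xyz',st["ee_rot"]); az=B.as_matrix()[:,2]
V,U=np.mgrid[0:480,0:640]
for n in ["top","side"]:
    im,d=arm.grab_frame(n); c=cam(n); P=px2w(U,V,d,c)
    L=(P-e)@B.as_matrix()   # tool coords
    k=(d>0)&(np.hypot(L[...,0],L[...,1])<.03)&(L[...,2]>.017)&(L[...,2]<.12)
    print(n,k.sum())
    if k.sum()>20:
        Q=L[k]
        for a in np.arange(.017,.12,.008):
            s=Q[(Q[:,2]>=a)&(Q[:,2]<a+.008)]
            if len(s)>3: print(round(a,3),len(s),"x",s[:,0].min(),s[:,0].max(),"y",s[:,1].min(),s[:,1].max())
    for l in ["tip_end","probe"]:
        for r in arm.pinpoint(l,n)[:1]:
            w=c2w(r["point"],c); print(l,round(r["p"],2),w,"tool",B.inv().apply(w-e))
    save("held_%s_%d.png"%(n,int(st["t"]*10)),im)
E
python3 held.py
```

```text
9.0167 [0.5248 0.278  0.2588] [-3.1374  0.0038 -1.6025] [ 0.8164  0.2116 -0.1506  0.0007 -1.2029 -0.8483] [ 0.1471  0.6874 -2.1525] 0.025244000491719838
top 62
0.017 4 x 0.007749859697941341 0.01119755376096136 y -0.009655104891148418 -0.004497208782676204
0.033 21 x 0.0034272968677510193 0.015684031588274847 y -0.014826442753606138 0.009559296853113783
0.041 17 x 0.004990844551935071 0.015354511817511046 y -0.015253866528551844 0.011302951798142538
0.073 7 x 0.0003178528454886417 0.00851544133528503 y -0.003939317986805301 0.00857132376771945
0.081 8 x 0.001507804894043643 0.008248809680530376 y -0.0009001618002710196 0.007697178660403952
probe 0.61 [0.5262 0.2825 0.1666] tool [-0.0042 -0.0008  0.0922]
side 272
0.017 6 x -0.009867162996632746 -0.006911976946551638 y -0.014839961725354305 0.0009397393082752809
0.033 10 x -0.009838428661334907 0.007941314963231347 y -0.0014866857198574295 0.014963453695222935
0.041 101 x -0.013641571661035164 0.018568886738203644 y -0.010778478366281529 0.01932981493481722
0.049 7 x -0.013349918249638102 0.013145911486638056 y -0.00039203226778755814 0.017362567765544575
0.057 17 x -0.005906154259303292 0.007939612415490757 y 0.0027346816372936355 0.012554992458265062
0.065 33 x -0.005216551675042161 0.011731362390402674 y 0.0003330898916242819 0.011482387566175957
0.073 29 x -0.005899888655698908 0.010959128694933802 y -0.00016333194479105015 0.011090241122490825
0.081 28 x -0.005654659922337044 0.009616031713735694 y 0.00038701213357046225 0.01164878908996886
0.089 23 x -0.005438453823443202 0.011287342818561547 y -0.0009599473626141822 0.011633256349523276
0.097 8 x -0.0004500459493359294 0.006096626755059121 y 0.0022905469248127005 0.006957317674152832
0.105 7 x -0.0011417132631205828 0.005056886328667747 y 0.0029498397707421664 0.0073911966794895844
probe 0.64 [0.5238 0.273  0.1627] tool [0.0054 0.0012 0.096 ]
```

```bash
cat > tgt.py <<'E'
from h import *
import sys
np.set_printoptions(precision=4,suppress=True)
n=np.array([-.2834,.1127,.9523]); n/=np.linalg.norm(n); spot=np.array([.5553,.019,.070])
def target(gap,off=(.002,.001),L=.107,psi=-1.6):
    D=down(psi); a=D.as_matrix()[:,2]; v=np.cross(a,-n); v*=np.arcsin(np.linalg.norm(v))/np.linalg.norm(v)
    Rm=R.from_rotvec(v)*D
    return spot+n*gap-Rm.apply([off[0],off[1],L]),Rm
if __name__=="__main__":
    p,Rm=target(float(sys.argv[1])); st=arm.get_state(); B=R.from_euler('xyz',st["ee_rot"])
    print(p,Rm.as_euler('xyz'),rel(p,Rm,st)); print("tip now",np.array(st["eef_pos"])+B.apply([.002,.001,.107]))
E
python3 tgt.py 0.045
```

```text
[0.5133 0.0381 0.2148] [-2.8493 -0.1046 -1.6154] (array([23.87,  0.22,  3.9 ]), array([16.82,  5.94, -0.14]))
tip now [0.5219 0.2746 0.1464]
```

Request:
move_arm --rows '[{"translation":[2,0,0],"rot":[2,0.7,0],"hand":1},{"translation":[5,0,0],"rot":[4.2,1.5,0],"hand":1},{"translation":[8,0.1,0],"rot":[6.3,2.2,0],"hand":1},{"translation":[11,0.1,0.5],"rot":[8.4,3,0],"hand":1},{"translation":[14,0.1,1],"rot":[10.5,3.7,0],"hand":1},{"translation":[17,0.2,1.8],"rot":[12.6,4.5,0],"hand":1},{"translation":[20,0.2,2.7],"rot":[14.7,5.2,-0.1],"hand":1},{"translation":[22.5,0.2,3.4],"rot":[16.8,5.9,-0.1],"hand":1}]'

```text
t: 9.98
eef_pos: [0.5134, 0.0506, 0.2196]
ee_rot: [-2.848, -0.103, -1.616]
force: [0.1, -1.2, -1.2]
width: 0.0255
gripper_force: 40.0
```

```bash
python3 tgt.py 0.045; python3 -c "
from station import arm; print(arm.get_state()['q'])"
```

```text
[0.5133 0.0381 0.2148] [-2.8493 -0.1046 -1.6154] (array([1.19, 0.13, 0.59]), array([-0.09,  0.08, -0.04]))
tip now [0.5428 0.0367 0.1176]
[ 0.65600028 -0.0443997  -0.72031104  0.38643754 -0.76877786 -0.94821353]
```

Request:
move_arm --rows '[{"translation":[1.2,0.1,0.6],"rot":[0,0,0],"hand":1},{"translation":[1.2,0.1,0.6],"rot":[0,0,0],"hand":1},{"translation":[1.2,0.1,0.6],"rot":[0,0,0],"hand":1},{"translation":[1.2,0.1,0.6],"rot":[0,0,0],"hand":1}]'

```text
t: 10.32
eef_pos: [0.5152, 0.0402, 0.2164]
ee_rot: [-2.847, -0.102, -1.616]
force: [0.5, 0.8, -1.1]
width: 0.0253
gripper_force: 40.0
```

```bash
python3 tgt.py 0.02; python3 held.py
python3 - <<'E'
from h import *
import glob
a=cv2.imread(sorted(glob.glob("pics/held_side_*.png"),key=lambda s:int(s[:-4].split('_')[-1]))[-1]); b=cv2.imread(sorted(glob.glob("pics/held_top_*.png"),key=lambda s:int(s[:-4].split('_')[-1]))[-1])
cv2.imwrite("pics/pre.png",np.hstack([cv2.resize(a[150:300,230:380],(400,400),interpolation=2),cv2.resize(b[180:300,240:360],(400,400),interpolation=2)]))
E
```

```text
[0.5204 0.0353 0.191 ] [-2.8493 -0.1046 -1.6154] (array([0.21, 0.23, 2.62]), array([-0.11,  0.15, -0.08]))
tip now [0.5447 0.0265 0.1144]
10.3167 [0.5152 0.0402 0.2164] [-2.8473 -0.1017 -1.616 ] [ 0.6308 -0.0423 -0.7259  0.3857 -0.7531 -0.9264] [ 0.4593  0.8097 -1.1373] 0.025257911827343424
top 6
probe 0.19 [0.552  0.0242 0.0719] tool [-0.0004  0.0063  0.1499]
side 94
0.017 8 x -0.011940556060031991 -0.008160996659796485 y -0.00941681341662644 0.00424292881779899
0.025 11 x -0.012102552415705193 -0.007870666902546971 y -0.009279374784112927 0.004327145219071625
0.033 30 x -0.01572847710192985 -0.004135915253777408 y -0.0157406740112115 0.007402608699676029
0.041 7 x -0.016487415814231084 -0.012079216644822114 y -0.002341580449040573 0.008180404424974445
0.057 5 x -0.00844814839304566 -0.0062596257811500106 y -0.002269601249713905 0.003644098774621893
0.065 7 x -0.008477911043309744 -0.00543293097258695 y -0.005567592086494277 0.0067527052007909085
0.073 11 x -0.0086596166835185 -0.00449873584537813 y -0.00499596338378351 0.007405551537010329
0.081 8 x -0.007202628188455041 -0.003994400780537348 y -0.0029105741318629333 0.0077304208938856695
0.097 5 x -0.0034787436869293887 0.00016437134551652353 y -0.0021745889112879035 0.004242124168881041
tip_end 0.41 [0.5207 0.2742 0.0012] tool [-0.2546  0.0601  0.1806]
probe 0.6 [0.5432 0.0283 0.1308] tool [ 0.0019 -0.0023  0.0908]
```

View pics/pre.png

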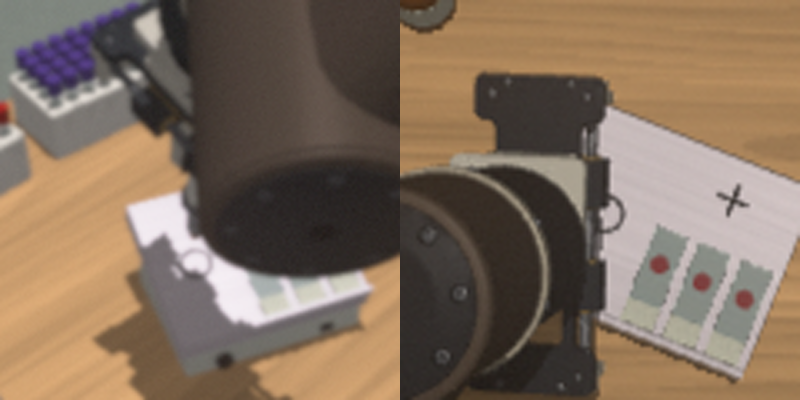

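The side view (left) shows the ring at crop (195,262) with the probe above it. In the top view the ring is at (607,215), partly covered by the gripper.

Request:
move_arm --rows '[{"translation":[0.1,0.1,1],"rot":[0,0,0],"hand":1},{"translation":[0.1,0.2,2],"rot":[-0.1,0.1,0],"hand":1},{"translation":[0.2,0.2,3],"rot":[-0.1,0.1,0],"hand":1},{"translation":[0.2,0.2,3.6],"rot":[-0.1,0.1,0],"hand":1},{"translation":[0.2,0.2,3.6],"rot":[-0.1,0.1,0],"hand":1},{"translation":[0.2,0.2,3.6],"rot":[-0.1,0.1,0],"hand":1},{"translation":[0.2,0.2,3.6],"rot":[-0.1,0.1,0],"hand":1}]'

```text
t: 11.2
eef_pos: [0.5233, 0.0341, 0.1821]
ee_rot: [-2.849, -0.103, -1.616]
force: [-0.6, 0.5, -0.8]
width: 0.0257
gripper_force: 40.0
```

```bash
python3 tgt.py -0.006
```

```text
[0.5277 0.0324 0.1663] [-2.8493 -0.1046 -1.6154] (array([-0.01,  0.03,  1.66]), array([-0.03,  0.06, -0.08]))
tip now [0.5526 0.0202 0.0801]
```

Request:
move_arm --rows '[{"translation":[0,0,0.4],"rot":[0,0,0],"hand":1},{"translation":[0,0,0.8],"rot":[0,0,0],"hand":1},{"translation":[0,0,1.2],"rot":[0,0,0],"hand":1},{"translation":[0,0,1.2],"rot":[0,0,0],"hand":1},{"translation":[0,0,1.2],"rot":[0,0,0],"hand":1},{"translation":[0,0,1.2],"rot":[0,0,0],"hand":1}]'

```text
t: 11.7
eef_pos: [0.5264, 0.0325, 0.1702]
ee_rot: [-2.849, -0.103, -1.617]
force: [-1.1, 1.1, -0.5]
width: 0.0253
gripper_force: 40.0
```

Request:
move_arm --rows '[{"translation":[0,0,0.25],"rot":[0,0,0],"hand":1},{"translation":[0,0,0.45],"rot":[0,0,0],"hand":1},{"translation":[0,0,0.45],"rot":[0,0,0],"hand":1},{"translation":[0,0,0.45],"rot":[0,0,0],"hand":1},{"translation":[0,0,0.45],"rot":[0,0,0],"hand":1},{"translation":[0,0,0.45],"rot":[0,0,0],"hand":1}]'

```text
t: 12.2
eef_pos: [0.5278, 0.0321, 0.1661]
ee_rot: [-2.849, -0.103, -1.617]
force: [-0.6, 1.0, 1.3]
width: 0.0254
gripper_force: 40.0
```

```bash
python3 tgt.py -0.006
python3 - <<'E'
from tgt import *
F=[]
for i in range(10):
    arm.grab_frame("side"); s=arm.get_state(); F.append(np.r_[s["force"],s["gripper_force"]])
F=np.array(F); print(F.mean(0),F.std(0),"along n",(F[:,:3]@n).mean(),s["t"],s["eef_pos"])
im,d=arm.grab_frame("side"); B=R.from_euler('xyz',s["ee_rot"]).as_matrix(); c=cam("side")
save("fin.png",cv2.resize(im[190:290,260:360],(500,500),interpolation=2))
V,U=np.mgrid[0:480,0:640]; L=(px2w(U,V,d,c)-s["eef_pos"])@B
k=(d>0)&(np.hypot(L[...,0],L[...,1])<.03)&(L[...,2]>.05)&(L[...,2]<.094); print(k.sum(),L[k][:,:2].min(0),L[k][:,:2].max(0))
E
```

```text
[0.5277 0.0324 0.1663] [-2.8493 -0.1046 -1.6154] (array([-0.03,  0.  , -0.03]), array([-0.02,  0.05, -0.08]))
tip now [0.5571 0.0181 0.0641]
[-0.388   0.005   1.5021 39.9876] [0.3803 0.4429 0.1494 0.0001] along n 1.541039979086467 12.7 [0.5278 0.0321 0.166 ]
50 [-0.0075 -0.0065] [0.007  0.0089]
```

View pics/fin.png

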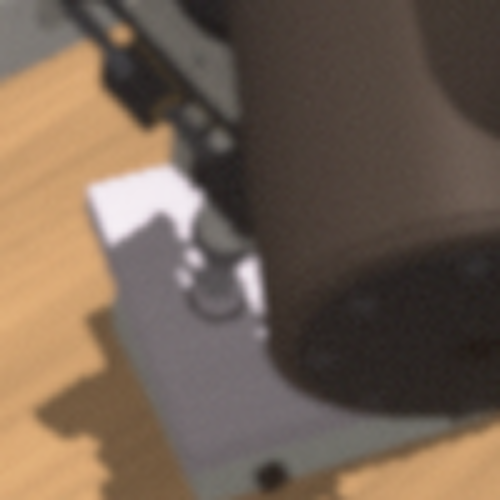

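The sleeve comes down into the ring, at about (217,300) in the crop. Net force along the normal, with the probe's weight removed, is about 3 N, so the tip is about 5 mm in.

```bash
python3 -c "
from station import arm; print(arm.job_done())"
```

```text
the job is handed in; nothing more can be done
None
```

I handed the job in at about 12.7 s, but the hand-in returned no verdict. By my measurements the knob is within about 0.3° of zero, and the probe is held square on the ringed spot with about 3 N of press, so its tip is roughly 5 mm in.

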